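# Swing a coupon home in a drill jig and clamp it

### The arm

A 6-joint arm with a two-finger parallel gripper is mounted at the origin on the work surface; the furniture and walls round the work are solid. World frame = base frame: x ahead of the robot, y to its left, z up, the work surface at z = 0. Lengths are in mm, angles in degrees, forces in N, time in s.
With the tool pointing down it reaches from about 300 to 850 mm from the base axis. Payload 4.2 kg.
Tool frame: the origin (TCP) lies on the centre line of the jaws, within the pads' length; the fingertips stand 14 mm ahead of it and the grasp point (between the pads) lies 5 mm behind it (env.finger_overhang is the z of the fingertips in the tool frame, in mm); z points along the fingers, y is the line along which they close (so a half turn about z gives the same grasp; the last joint's range is limited). The gripper opens to 91 mm and grips with 3 to 60 N. Pads are 32 mm wide; open, the fingers measure 118 mm over their backs; the gripper's body (76 mm by 178 mm) begins 60 mm behind the grasp point.
Start: joints at [-72.594, 18.312, 89.639, -0, 72.044, -1.146], TCP at [182.952, -545.133, 227.976] pointing down, gripper open.
Joint ranges: [-177.97, 177.97], [-48.28, 115.42], [12.27, 149.76], [-77.06, 257.06], [2.81, 150.46], [-146.56, 146.56]. Speed limits (degrees/s): [147.25, 147.25, 180, 180, 180, 180].

### API

Orientations are given as [roll, pitch, yaw] about the fixed x, y, z axes, in that order (R = Rz(yaw) Ry(pitch) Rx(roll)).
In Python, from workcell import sensors, viewer, env gives the robot as it stands. The module is installed in compiled form; this text tells all that it offers.
- The arm moves only by the tool step_arm, never from a script. Its argument "plan" is one flat list of numbers, 6 for each row, row after row: the shift along the tool's x, y, z in cm, then the turn, a rotation vector about the tool's x, y, z in rad. In form: [x, y, z, wx, wy, wz, x, y, z, wx, wy, wz, ...]. A call has 1 to 5 rows; each row shifts and turns the commanded pose from where the row before left it, along the tool's axes as they then stand; what a row does not reach is not made up. A row lasts 1/12 s, in which the tool goes at most 41.7 mm and 7.16 degrees, less where a joint would pass 70% of its speed; a pose out of reach is approached as far as the arm can. A call is refused whole if a number of a shift passes 4.17 or a number of a turn 0.125, either way. A call with a gripper value outside its range is refused whole. "hand" is the finger opening in cm, from 0 to 9.12, set as the call begins (left out, the last holds). The fingers move at their own pace and stop on an object; "newtons" is the grip in N (left out, the last holds). Time passes only in rows, so rows that do not move let the fingers close. It gives the time, the measured TCP pose, the force, the opening and the grip force at its end, in the units of the state.
- sensors.state(): the state, without advancing time (a new reading comes with each control period).
- viewer.grab_frame(name): name is "scene" or "top"; returns a dict with "img" (420x560x3 uint8, red, green, blue), "fx", "fy", "cx", "cy" (pixels), "position" and "attitude" of the camera in the world. Camera axes: x right, y down, z forward; pixel columns grow to the right and rows downward; lengths in mm; the calibration is good to about 2 mm. A picture is of the moment at which its call begins. There is no depth.
- env.job_done(): hands the job in; it is judged then, once.
Trained networks look in a picture, given as the dict that the camera call returned (one of the last four; its "shot" number tells which), for a name from the list of things; names that differ only in an ending like _2 or _b are one class to them, and where a whole thing is asked for, a point or a joint stands for the part that bears it (a point fixed in the world has none). Each returns a list of dicts, best first, with "score" (0 to 1); they miss things now and then, are a little off and sometimes report something else, mostly with a low value. They report only what shows in the picture. A call takes as long as a camera call. They do not tell look-alikes from the thing itself.
- viewer.boxes_of(name, picture): "location" ([column, row] in pixels, amid what is visible of it).
- viewer.pinpoint(name, picture): "location" ([column, row] in pixels: a listed point, or the origin of a listed thing).
The state is a dict: "time_s": time; "qpos": joint angles; "qvel": joint speeds; "effort": joint torques, N m; "ee_pos": TCP position; "ee_rot": TCP orientation; "force": force on the tool from outside, world axes, zero at the start; "torque": the same for the moment, N m; "gripper_width": finger opening in mm; "gripper_force": force on a finger pad.
Only numpy, scipy, OpenCV 4.12 (cv2) and the standard library are available. Lean on these libraries where they do the work, as an engineer would, in place of code of your own. Each camera call takes 0.05 s, during which the arm holds its last target. There are 200 camera calls.

### The job

The brass test coupon sits on the pivot stud of the drill jig but is swung out of line. First take the hex key off the jig and lay it flat on the bare worktop; then, with the nut still slack, push the coupon round its stud near the free corner, in under the bush plate, until its edge bears on the stop pin and its scribed cross is under the drill bush; last screw the knurled nut down clockwise until it is tight on the coupon. Leave the mug, the specimen block and the yellow screw bin where they stand.

Things in the scene. Friction and masses are not known exactly. Their poses are not given: they have to be found in the camera images.
- jig: Fixed drill jig. Origin on the pivot stud's axis at worktop level; x = heading of a coupon that is home, y to the left of x, z up. In mm: aluminium base x -40 to 140, y -75 to 100, top z 12; steel stud 16 diameter, top z 126. Painted riser x 22 to 114, y -75 to -47, up to z 62, carries the bush plate.
- plate_edge (a point): Middle of the free edge of the cantilevered steel bush plate, jig (68, 39, 62) mm, at its underside. Plate: x 22 to 114, y -75 to 39, z 62 to 70 mm (screw heads to 74). It juts 16 mm past the edge to be pushed when the coupon is home, so a finger must come in below it leaning over 25 degrees (35 suits): tip towards jig -y, upper part towards +y.
- bush_point (a point): Point on the drill bush's axis, jig (88, 0, 30) mm, level with the coupon's top face. The bush is 20 mm in diameter from z 42 mm up to the plate; its flange on the plate reaches z 74 mm.
- stop_pin (a point): Centre of the top of the upright stop pin, jig (95, -29, 34) mm, 12 mm in diameter.
- coupon: Loose brass bar 46 mm wide, 18 thick, about 0.6 kg, flat on the jig base (z 12 to 30 mm); 18 mm hole round the 16 mm stud. Origin on the hole's axis, underside; x runs to the free end, 112 mm away; the other end is a 23 mm radius about the hole. Starts with x 65 to 85 degrees left of the jig's x; home (a clockwise swing) when parallel, edge y = -23 on the stop pin. Push edge y = +23; a few N.
- coupon_mark (a point): The scribed cross on the coupon's top face, 88 mm from the hole's axis, on the bar's middle line.
- nut (a joint): Turn of the nut on the stud, rad: 0 = tight on the coupon, positive = slack (counterclockwise from above). Starts 1.6 to 2.8 slack, at most 3.3. Sinks 4 mm a full turn, turns against about 0.06 N m, stops hard at 0, stays where it is left.
- nut_grip (a point): On the stud's axis at mid height of the nut's knurled black head, 40 mm in diameter and 26 mm high (z 88 to 114 mm when tight; the stud stands 12 mm above it). Below are a sleeve 24 mm in diameter and a 34 mm washer.
- hexkey: Loose black L-shaped hexagon key, 60 g, 9 mm thick, flat on the jig base (z 12 to 21 mm) in the coupon's way, partly under the bush plate. Origin: centre of its 40 x 104 mm outline, underside. Long arm 9 mm wide along y, centred on x = -15, y -52 to 52 mm, its +y end towards the stud; short arm along x, -20 to 20, at y = -47. Centre of mass near (-10, -9).
- file_rack_blue: Fixed blue file rack full of papers, left of and behind the jig: an obstacle to go round. Origin at the underside; its front face, 115 mm high, is at its x = -129 mm from y = -178 (a grey rack goes on from there) to y = 218 mm; the end walls rise from the front to 335 mm at its back, x = 128 mm. The worktop between it and the jig's left edge is bare.
- specimen_block: Bystander: loose black slotted block 52 x 100 mm, 26 mm high, with standing bars to 90 mm. Origin: centre of its underside.
- mug: Bystander: loose green mug 94 mm high, 86 mm across, 116 mm with its handle (towards its -y). Origin: centre of its outline, at the underside.
- screw_bin: Bystander: loose yellow bin of screws 66 x 100 x 32 mm. Origin: centre of its underside.
Mind the look-alikes: they are no part of the job. Of the things like the hexkey, leave any that is purple; of the rest the larger one is meant.

How it is judged (in metres and radians):
On the way, in this order (a step that is already met when the one before it is completed fails the run):
1. the hex key lies flat on the worktop, off the jig, let go (height (world z) of hexkey below 0.005 m and angle between hexkey's own z axis and vertical below 0.12 rad and contact force between hexkey and jig below 0.1 N and contact force between the fingers and hexkey below 0.1 N), for 0.3 s.
2. the coupon is swung home against the stop pin while the nut is still slack (more than 0.8 rad) (horizontal distance between coupon_mark and bush_point below 0.003 m and angle between coupon's own z axis and vertical below 0.03 rad and value of joint nut above 0.8 rad), for 0.3 s.
3. the nut is screwed down tight (value of joint nut below 0.12 rad), for 0.2 s.
At the end, for the whole second after the job is handed in: The hex key lies flat on the worktop, not touching the jig; the coupon lies flat with its scribed cross within 3 mm of the drill bush's axis; the nut is within 0.12 rad of fully tight; all are at rest (height (world z) of hexkey below 0.005 m and angle between hexkey's own z axis and vertical below 0.12 rad and contact force between hexkey and jig below 0.1 N and horizontal distance between coupon_mark and bush_point below 0.003 m and angle between coupon's own z axis and vertical below 0.03 rad and value of joint nut below 0.12 rad and linear speed of each of coupon, hexkey below 0.01 m/s).
It fails at once if the specimen block is shifted more than 20 mm or tipped (distance of specimen_block from where it was at the start of the episode above 0.02 m or angle between specimen_block's own z axis and vertical above 0.3 rad).
It fails at once if the mug is shifted more than 20 mm or tipped (distance of mug from where it was at the start of the episode above 0.02 m or angle between mug's own z axis and vertical above 0.3 rad).
It fails at once if the screw bin is shifted more than 20 mm or tipped (distance of screw_bin from where it was at the start of the episode above 0.02 m or angle between screw_bin's own z axis and vertical above 0.3 rad).
It also fails if it takes over 67 s, if anything falls off the work surface, if the arm or the gripper's body presses on something with over 40 N, if the wrist force passes 120 N, or if a joint passes its speed limit or range.

## Working session

There is one attempt and no reset: what is moved stays moved. The work goes in short steps, Python scripts to look and compute and a tool call to move; the robot and the scene stay as the last step left them, time stands still between calls to the robot, and variables do not carry over. Pictures are saved under pics/ and viewed, at most 10 in all, crops included, and the job is handed in when it is done.

Besides the shell and the picture viewer there is one more tool, called after ">>>" as a command line: name --argument value ..., lists and objects as JSON in quotes. step_arm: Moves the arm, as the interface text tells. Its arguments: {"type":"object","properties":{"plan":{"type":"array","items":{"type":"number"}},"hand":{"type":"number"},"newtons":{"type":"number"}},"required":["plan"]}

```bash
mkdir -p pics; cat > h.py <<'E'
import numpy as np, cv2
from scipy.spatial.transform import Rotation as R
from workcell import sensors, viewer, env
def ray(f,px):
    d=np.array([(px[0]-f['cx'])/f['fx'],(px[1]-f['cy'])/f['fy'],1.])
    return np.array(f['position'],float),att(f)@d
def att(f):
    a=np.array(f['attitude'],float)
    if a.shape==(3,3): return a
    return R.from_euler('xyz',a,degrees=True).as_matrix() if a.size==3 else R.from_quat(a).as_matrix()
def atz(f,px,z):
    p,d=ray(f,px); return p+d*(z-p[2])/d[2]
def proj(f,P):
    c=att(f).T@(np.array(P,float)-np.array(f['position'],float)); return np.array([f['fx']*c[0]/c[2]+f['cx'],f['fy']*c[1]/c[2]+f['cy']])
def tri(f1,p1,f2,p2):
    a,d=ray(f1,p1);b,e=ray(f2,p2);d=d/np.linalg.norm(d);e=e/np.linalg.norm(e)
    s=np.linalg.lstsq(np.c_[d,-e],b-a,rcond=None)[0]
    return (a+d*s[0]+b+e*s[1])/2,np.linalg.norm(a+d*s[0]-b-e*s[1])
E
python3 - <<'E'
from h import *
s=viewer.grab_frame('scene');t=viewer.grab_frame('top')
for n,f in(('scene',s),('top',t)):
    cv2.imwrite(f'pics/{n}0.png',cv2.cvtColor(f['img'],cv2.COLOR_RGB2BGR)); print(n,f['position'],f['attitude'],f['fx'],f['cx'],f['cy'])
Z=dict(jig=0,plate_edge=62,bush_point=30,stop_pin=34,coupon=12,coupon_mark=30,nut_grip=103,hexkey=12,file_rack_blue=0,specimen_block=0,mug=0,screw_bin=0)
for n,z in Z.items():
    for k,f in(('s',s),('t',t)):
        for d in viewer.pinpoint(n,f)[:4]:
            print(n,k,round(d['score'],2),np.round(d['location'],1),atz(f,d['location'],z).round(1))
E
```

```text
scene [ 52.56303583 543.21107857 704.51742233] [-129.0932759     0.20309179 -138.63758452] 445.90047085574594 279.64305581627326 210.02158023554233
top [ 314.49649676  -19.54124877 1211.37052425] [-167.71264129    0.18734878  -84.42126664] 416.91615846642026 275.9699936932157 208.27693797039527
jig s 0.95 [334.  226.9] [ 487.1 -143.4    0. ]
jig t 0.56 [323.7 244.3] [ 483.1 -139.     0. ]
jig t 0.41 [353.9 172.8] [ 708.9 -214.1    0. ]
plate_edge s 0.82 [304.8 196. ] [ 566.7 -127.8   62. ]
plate_edge t 0.87 [320.7 211.1] [ 567.3 -117.6   62. ]
plate_edge t 0.31 [340.5 212.5] [ 568.7 -173.4   62. ]
bush_point s 0.9 [307.1 197.5] [ 584.2 -160.2   30. ]
bush_point t 0.79 [333.8 211.9] [ 575.7 -158.3   30. ]
stop_pin s 0.78 [314.7 191.5] [ 582.1 -187.9   34. ]
stop_pin t 0.71 [343.3 212.3] [ 576.3 -185.1   34. ]
coupon s 0.85 [334.  222.3] [ 489.5 -145.2   12. ]
coupon t 0.95 [326.5 239.4] [ 496.4 -144.9   12. ]
coupon_mark s 0.68 [303.  224.5] [527.4 -74.   30. ]
coupon_mark t 0.93 [299.5 226. ] [524.9 -63.   30. ]
nut_grip s 0.72 [332.2 192.5] [ 495.7 -135.5  103. ]
nut_grip t 0.52 [331.8 239.2] [ 484.5 -149.4  103. ]
hexkey s 0.55 [264.2 329.1] [407.9 186.7  12. ]
hexkey s 0.54 [277.7 214.8] [609. -78.  12.]
hexkey s 0.51 [331.8 287.6] [373.2  22.8  12. ]
hexkey t 0.51 [272.3 273.5] [383.9   1.7  12. ]
hexkey t 0.49 [214.4 261.9] [400.6 170.1  12. ]
file_rack_blue t 0.15 [343.  210.5] [ 589.2 -188.7    0. ]
specimen_block s 0.65 [351.4 188.5] [ 543.6 -299.7    0. ]
specimen_block t 0.69 [383.8 230. ] [ 542.3 -311.6    0. ]
mug s 0.88 [373.5 251.2] [ 371.5 -134.5    0. ]
mug s 0.35 [305.1 199.7] [ 605.9 -180.8    0. ]
mug t 0.65 [316.6 284.2] [ 366.8 -127.2    0. ]
screw_bin s 0.69 [284.6 180.5] [ 701.6 -210.7    0. ]
screw_bin t 0.65 [353.7 174.2] [ 704.4 -213.8    0. ]
screw_bin t 0.27 [321.3 211.5] [ 579.9 -124.8    0. ]
```

View pics/scene0.png

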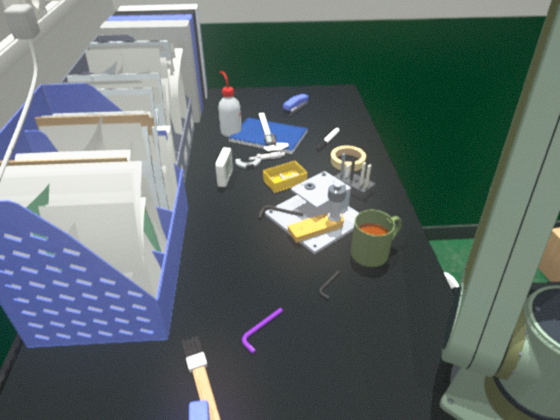

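```bash
python3 - <<'E'
import cv2
a=cv2.imread('pics/top0.png')[130:330,190:410];cv2.imwrite('pics/topc.png',cv2.resize(a,None,fx=3,fy=3,interpolation=cv2.INTER_CUBIC)[:600,:])
E
```

```text
(no output)
```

View pics/topc.png

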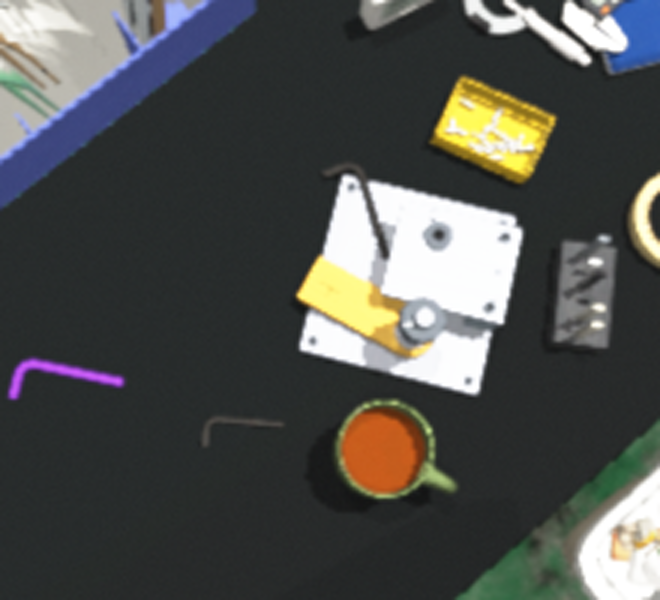

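The top crop shows three L-shaped keys. The purple one is at crop (65,375) and the small grey one at (240,428). The larger dark one lies on the jig, with its corner at (357,172) and the end of its long arm at (387,257), and it's the one I want. I'll fit the jig pose from the corners next, with one close crop of the key.

```bash
python3 - <<'E'
from h import *
a=cv2.imread('pics/scene0.png')[160:260,235:375];cv2.imwrite('pics/scc.png',cv2.resize(a,None,fx=5.7,fy=5.7,interpolation=cv2.INTER_CUBIC))
t=viewer.grab_frame('top')
c=lambda x,y:np.array([(x+.5)/3+190-.5,(y+.5)/3+130-.5])
from scipy.optimize import least_squares
J=[((140,100,12),c(345,178)),((140,-75,12),c(521,215)),((-40,-75,12),c(477,394)),((-40,100,12),c(299,349)),((0,0,126),c(426,317)),((88,0,74),c(438,235))]
def W(p,P):
    return np.r_[R.from_euler('z',p[2]).as_matrix()[:2,:2]@np.array(P[:2])+p[:2],P[2]]
r=least_squares(lambda p:np.concatenate([proj(t,W(p,P))-q for P,q in J]),[487,-141,0],loss='soft_l1')
print(r.x,np.degrees(r.x[2]),r.fun.reshape(-1,2).round(2))
for n,q in(('short end',c(324,172)),('corner',c(357,168)),('long end',c(387,257))): print(n,atz(t,q,16.5).round(1))
for n,q in(('cp1',c(320,257)),('cp2',c(297,297))): print(n,atz(t,q,30).round(1))
E
```

```text
[ 4.90958254e+02 -1.45459297e+02 -1.55497123e-01] -8.909328889871517 [[-0.26 -1.34]
 [-1.31  0.61]
 [ 0.3   0.23]
 [ 0.34  0.02]
 [-0.09  0.07]
 [ 0.57 -0.07]]
short end [643.6 -48.1  16.5]
corner [650.8 -80.3  16.5]
long end [ 564.2 -116.6   16.5]
cp1 [555.1 -51.3  30. ]
cp2 [514.1 -32.8  30. ]
```

View pics/scc.png

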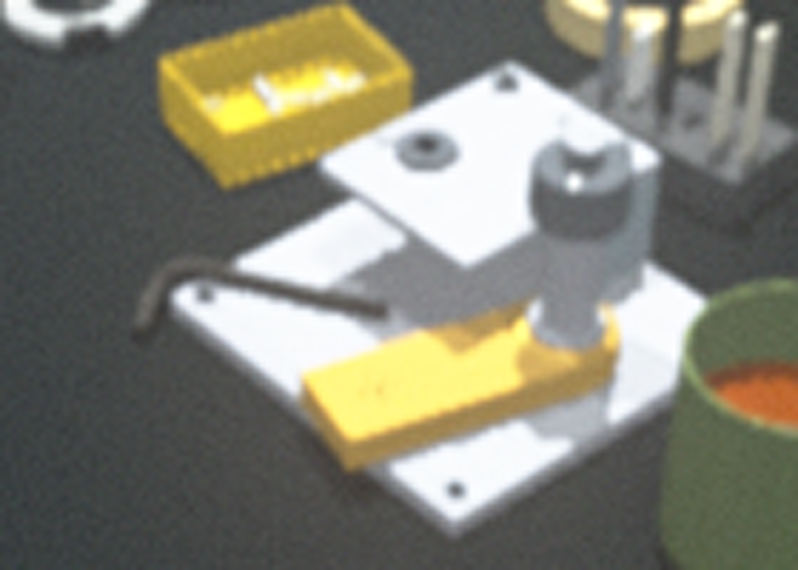

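The close crop shows the full-size dark key on the jig base. Its corner, at crop (180,265), overhangs the left edge, and its long arm ends at (385,312), near the plate. Next I'll triangulate the key and check how much room there is to the rack.

```bash
python3 - <<'E'
from h import *
t=viewer.grab_frame('top');s=viewer.grab_frame('scene')
c=lambda x,y:np.array([(x+.5)/3+190-.5,(y+.5)/3+130-.5])
d=lambda x,y:np.array([(x+.5)/5.7+235-.5,(y+.5)/5.7+160-.5])
o=np.array([491,-145.5,0]);Q=R.from_euler('z',8.9,degrees=True).as_matrix()
def P(n,p): print(n,np.round(p,1),'jig',(Q@(p-o)).round(1))
for n,q in(('short end',d(142,325)),('corner',d(172,268)),('long end',d(385,312))): P(n,atz(s,q,16.5))
for n,a,b in(('stud',c(426,317),d(582,152)),('bushflange',c(438,235),d(427,147)),('plate corner x22y39',c(385,293),d(465,265)),('platecorner 114,39',c(396,204),d(322,165)),('nutjig140,100,12',c(345,178),d(172,295)),('-40,100',c(299,349),d(455,533))):
    p,e=tri(t,a,s,b);P(n,p);print(e.round(1))
for q in(c(0,210),c(255,15)):
    for z in(0,115): P('rack%d'%z,atz(t,q,z))
print(sensors.state())
E
```

```text
short end [633.9 -40.1  16.5] jig [124.9 126.3  16.5]
corner [650.5 -76.6  16.5] jig [147.   92.7  16.5]
long end [ 562.1 -114.1   16.5] jig [65.4 42.  16.5]
stud [ 492.8 -146.9  115.5] jig [  2.   -1.1 115.5]
0.2
bushflange [ 577.7 -158.1   71.5] jig [87.6  1.  71.5]
1.1
plate corner x22y39 [ 520.6 -113.1   64.2] jig [24.2 36.6 64.2]
1.3
platecorner 114,39 [ 602.5 -117.3   72.9] jig [105.7  45.2  72.9]
2.8
nutjig140,100,12 [642.1 -68.9  10.3] jig [137.5  99.   10.3]
2.2
-40,100 [467.3 -40.1   2.3] jig [-39.7 100.5   2.3]
1.9
rack0 [578.  269.4   0. ] jig [ 21.8 423.4   0. ]
rack115 [553. 242. 115.] jig [  1.3 392.4 115. ]
rack0 [808.2  36.7   0. ] jig [285.2 229.1   0. ]
rack115 [761.3  31.4 115. ] jig [239.7 216.6 115. ]
{'time_s': 1.45, 'qpos': array([-7.25906559e+01,  1.83091578e+01,  8.96393605e+01, -1.66196136e-04,
        7.20426253e+01, -1.14589058e+00]), 'qvel': array([-0.03143266, -0.01501208, -0.06755484,  0.04558448, -0.00529589,
        0.14944024]), 'effort': array([ 7.95554261e-04, -4.12348258e+01, -2.32227087e+01,  7.28155696e-02,
        3.77923390e-02, -6.24227965e-06]), 'ee_pos': array([ 182.98060001, -545.12495232,  228.00099436]), 'ee_rot': array([1.79991149e+02, 3.35188941e-04, 1.85552859e+01]), 'force': array([-0.15519169,  0.46204242, -0.35246196]), 'torque': array([ 0.01644658, -0.0548319 , -0.03883014]), 'gripper_force': 0.0, 'gripper_width': 91.33404700343752}
```

>>> step_arm --plan '[3.46,-1.81,0,0,0,0,3.46,-1.81,0,0,0,0,3.46,-1.81,0,0,0,0,3.46,-1.81,0,0,0,0,3.46,-1.81,0,0,0,0]' --hand 3 --newtons 25

```text
time_s: 1.87
ee_pos: [319.1, -402.9, 228.1]
ee_rot: [180.0, -0.0, 18.5]
force: [0.6, -0.5, 0.1]
gripper_width: 61.0
gripper_force: 0.0
```

>>> step_arm --plan '[3.46,-1.81,0,0,0,0,3.46,-1.81,0,0,0,0,3.46,-1.81,0,0,0,0,3.46,-1.81,0,0,0,0,3.46,-1.81,0,0,0,0]'

```text
time_s: 2.28
ee_pos: [454.5, -261.9, 228.2]
ee_rot: [180.0, -0.0, 18.6]
force: [0.6, -0.6, 0.6]
gripper_width: 30.5
gripper_force: 0.0
```

>>> step_arm --plan '[3.46,-1.81,0,0,0,0,3.46,-1.81,0,0,0,0,3.46,-1.81,0,0,0,0,3.46,-1.81,0,0,0,0,3.46,-1.81,0,0,0,0]'

```text
time_s: 2.7
ee_pos: [589.7, -120.9, 228.1]
ee_rot: [180.0, -0.0, 18.6]
force: [-0.2, -0.5, 0.2]
gripper_width: 30.2
gripper_force: 0.0
```

>>> step_arm --plan '[3.46,-1.81,0,0,0,-0.076,0,0,4.1,0,0,0,0,0,4.1,0,0,0,0,0,4.0,0,0,0,0,0,0,0,0,0]'

```text
time_s: 3.12
ee_pos: [610.1, -93.1, 97.8]
ee_rot: [-179.5, 0.8, 23.0]
force: [-1.1, 0.2, -0.5]
gripper_width: 29.6
gripper_force: 0.0
```

```bash
cat >> h.py <<'E'
def pose():
    s=sensors.state(); return np.array(s['ee_pos']),R.from_euler('xyz',s['ee_rot'],degrees=True)
O=np.array([491,-145.5,0.]);YJ=-8.9
QJ=R.from_euler('z',YJ,degrees=True)
def J(x,y,z): return O+QJ.apply([x,y,z])
def show(f,name,x0,y0,w,h,k):
    a=cv2.cvtColor(f['img'],cv2.COLOR_RGB2BGR)[y0:y0+h,x0:x0+w]; cv2.imwrite('pics/'+name,cv2.resize(a,None,fx=k,fy=k,interpolation=cv2.INTER_CUBIC))
def need(P,Rt=None):
    "net shift in cm along present tool axes and turn about them"
    p,r=pose(); print('shift cm',(r.inv().apply(np.array(P)-p)/10).round(2), 'turn rad', (r.inv()*Rt).as_rotvec().round(3) if Rt is not None else '')
E
python3 - <<'E'
from h import *
need([616,-93.5,27.5],R.from_euler('xyz',[180,0,22.9],degrees=True))
st=sensors.state();print(st['time_s'],st['ee_pos'],st['ee_rot'],st['force'])
s=viewer.grab_frame('scene');show(s,'s1.png',235,120,140,105,5.7)
E
```

```text
shift cm [0.63 0.33 7.02] turn rad [-0.009  0.014  0.001]
3.1167 [610.09118983 -93.11235503  97.84887154] [-179.49087923    0.81457308   22.95325737] [-1.124309    0.17038421 -0.45569072]
```

View pics/s1.png

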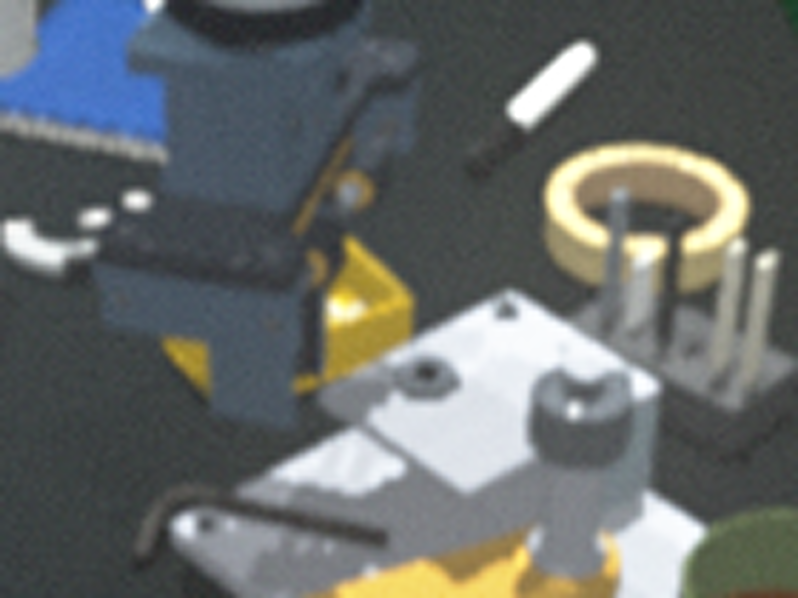

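Image check: the gripper is above the key with its fingers at about (250,380). The key lies below it at (170..385, 490..535).

>>> step_arm --plan '[0,0,0,0,0,0,0,0,0,0,0,0]'

```text
time_s: 3.33
ee_pos: [617.7, -95.0, 109.0]
ee_rot: [179.8, -0.3, 22.9]
force: [0.8, 0.2, 1.3]
gripper_width: 29.9
gripper_force: 0.0
```

```bash
python3 - <<'E'
from h import *
need([616,-93.5,27.5],R.from_euler('xyz',[180,0,22.9],degrees=True))
E
```

```text
shift cm [-0.14 -0.24  8.15] turn rad [ 0.003 -0.005 -0.   ]
```

>>> step_arm --plan '[0,0,2.2,0,0,0,0,0,2.2,0,0,0,0,0,2.0,0,0,0,0,0,1.0,0,0,0,0,0,0,0,0,0]'

```text
time_s: 3.75
ee_pos: [616.6, -94.7, 32.4]
ee_rot: [179.9, -0.1, 22.9]
force: [0.7, 1.5, -0.3]
gripper_width: 29.8
gripper_force: 0.4
```

>>> step_arm --plan '[0,0,0,0,0,0,0,0,0,0,0,0]'

```text
time_s: 3.92
ee_pos: [616.9, -94.8, 34.0]
ee_rot: [179.9, -0.2, 22.9]
force: [-0.4, 0.5, 1.0]
gripper_width: 30.1
gripper_force: 0.1
```

```bash
python3 - <<'E'
from h import *
need([616,-93.5,27.5],R.from_euler('xyz',[180,0,22.9],degrees=True))
s=viewer.grab_frame('scene');show(s,'s2.png',235,160,105,80,7.5)
E
```

```text
shift cm [-0.04 -0.15  0.65] turn rad [ 0.002 -0.003 -0.   ]
```

View pics/s2.png

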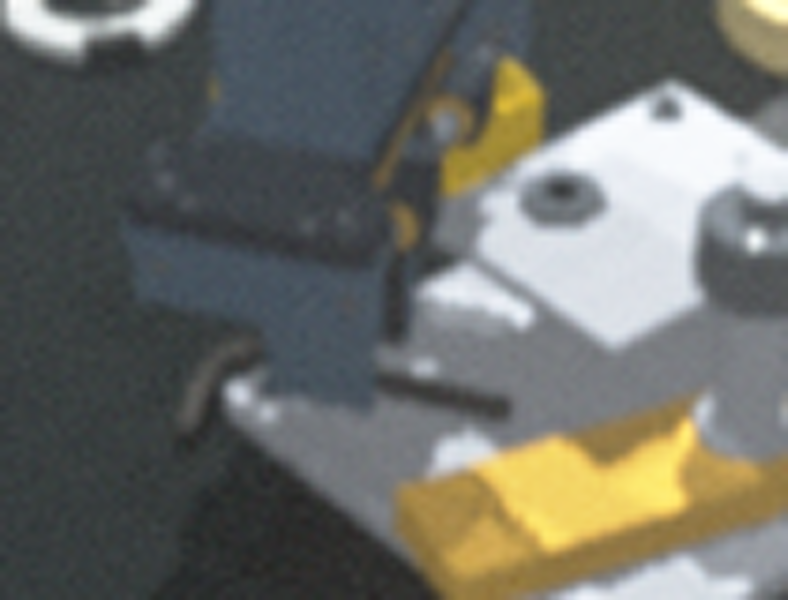

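The key runs between the fingers, with its corner at (240,350) and its tail at (500,408). Next I'll go down the last 6 mm, close the fingers and lift.

>>> step_arm --plan '[0,-0.1,0.35,0,0,0,0,0,0.25,0,0,0,0,0,0,0,0,0]'

```text
time_s: 4.22
ee_pos: [615.9, -93.5, 26.4]
ee_rot: [179.9, -0.1, 22.9]
force: [1.1, 0.8, 0.7]
gripper_width: 30.0
gripper_force: 0.9
```

>>> step_arm --plan '[0,0,0,0,0,0,0,0,0,0,0,0,0,0,0,0,0,0,0,0,0,0,0,0,0,0,0,0,0,0]' --hand 0 --newtons 30

```text
time_s: 4.63
ee_pos: [615.3, -93.6, 26.3]
ee_rot: [180.0, -0.0, 22.9]
force: [-0.1, 0.1, 5.1]
gripper_width: 8.1
gripper_force: 30.7
```

>>> step_arm --plan '[0,0,-0.5,0,0,0,0,0,-1,0,0,0,0,0,-2,0,0,0,0,0,-2,0,0,0,0,0,0,0,0,0]'

```text
time_s: 5.05
ee_pos: [617.2, -93.1, 84.7]
ee_rot: [179.9, -0.3, 22.8]
force: [2.4, 3.1, 3.1]
gripper_width: 8.1
gripper_force: 30.0
```

>>> step_arm --plan '[0.24,-3.44,0,0,0,0,0.24,-3.44,0,0,0,0,0.24,-3.44,0,0,0,0,0.24,-3.44,0,0,0,0,0.24,-3.44,0,0,0,0]'

```text
time_s: 5.47
ee_pos: [558.2, 70.5, 80.3]
ee_rot: [180.0, 0.1, 22.9]
force: [0.7, 0.3, -0.6]
gripper_width: 7.9
gripper_force: 30.0
```

>>> step_arm --plan '[0,0,0,0,0,0,0,0,2,0,0,0,0,0,2,0,0,0,0,0,1,0,0,0,0,0,0.5,0,0,0]'

```text
time_s: 5.88
ee_pos: [558.1, 69.0, 24.0]
ee_rot: [-180.0, 0.2, 22.9]
force: [0.2, 0.5, -0.4]
gripper_width: 8.1
gripper_force: 30.0
```

>>> step_arm --plan '[0,0,0,0,0,0,0,0,0,0,0,0]'

```text
time_s: 6.05
ee_pos: [559.8, 69.2, 26.1]
ee_rot: [180.0, -0.0, 22.9]
force: [0.1, -0.2, -0.2]
gripper_width: 8.0
gripper_force: 30.0
```

```bash
python3 - <<'E'
from h import *
need([560,70,14.8])
s=viewer.grab_frame('scene');show(s,'s3.png',190,170,130,97,6)
E
```

```text
shift cm [ 0.05 -0.07  1.13] turn rad
```

View pics/s3.png

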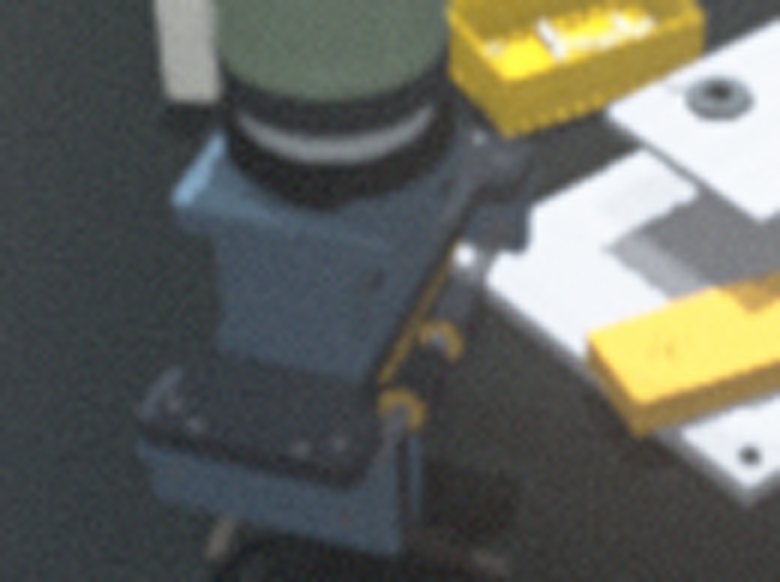

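The key is in the jaws, with its ends showing at (220,540) and (480,560), over bare worktop. Now I'll lower it and let go.

>>> step_arm --plan '[0,0,0.6,0,0,0,0,0,0.5,0,0,0,0,0,0,0,0,0,0,0,0,0,0,0]'

```text
time_s: 6.43
ee_pos: [562.2, 69.2, 17.0]
ee_rot: [179.8, -0.4, 22.9]
force: [2.4, -1.4, 6.7]
gripper_width: 8.2
gripper_force: 30.0
```

>>> step_arm --plan '[0,0,0,0,0,0,0,0,0,0,0,0,0,0,0,0,0,0,0,0,0,0,0,0]' --hand 4

```text
time_s: 6.77
ee_pos: [559.0, 69.6, 14.7]
ee_rot: [-180.0, 0.0, 22.9]
force: [0.4, 0.5, 0.2]
gripper_width: 31.8
gripper_force: 0.0
```

>>> step_arm --plan '[0,0,-1,0,0,0,0,0,-2,0,0,0,0,0,-3,0,0,0,0,0,-3,0,0,0,0,0,-2,0,0,0]'

```text
time_s: 7.18
ee_pos: [560.3, 69.7, 128.2]
ee_rot: [179.9, -0.2, 22.9]
force: [-0.2, 0.6, 0.2]
gripper_width: 40.0
gripper_force: 0.0
```

>>> step_arm --plan '[0,0,-1,0,0,0,0,0,0,0,0,0,0,0,0,0,0,0]' --hand 0

```text
time_s: 7.43
ee_pos: [559.0, 69.5, 134.7]
ee_rot: [180.0, 0.0, 22.9]
force: [-0.3, -0.4, 0.1]
gripper_width: 22.8
gripper_force: 0.0
```

```bash
python3 - <<'E'
from h import *
s=viewer.grab_frame('scene');show(s,'s4.png',190,170,150,110,5.3)
st=sensors.state();print(st['qpos'],st['ee_pos'],st['time_s'])
E
```

```text
[ 5.92522724e+00  2.16113900e+01  9.91663405e+01 -8.58482092e-03
  5.93559449e+01  7.30198314e+01] [558.40068029  69.47367804 133.80383959] 7.4833
```

View pics/s4.png

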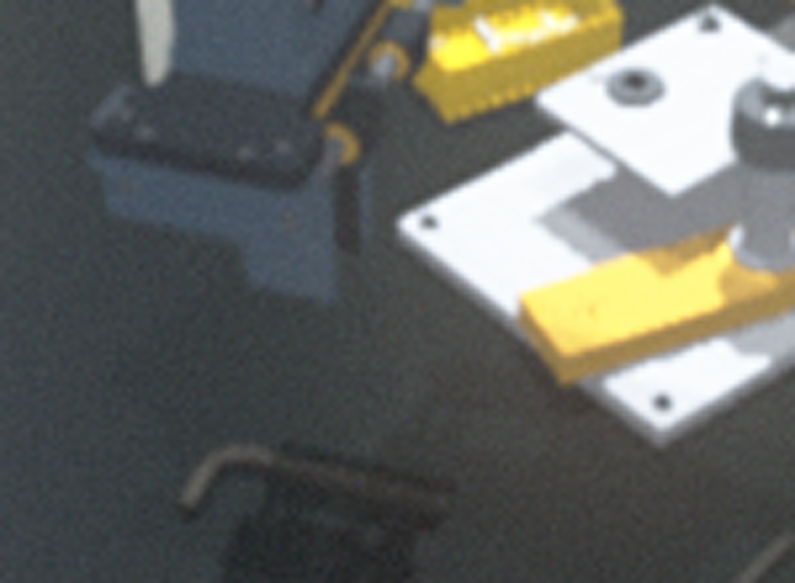

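The key lies flat on the worktop, from (190,500) to (450,490), well off the jig. Next is the leaning finger for the push.

```bash
python3 - <<'E'
from h import *
RP=R.from_euler('xyz',[148,0,YJ],degrees=True)
p,r=pose()
print('turn',(r.inv()*RP).as_rotvec().round(3))
def T(th,s=103):
    a=np.radians(th);return np.array([s*np.cos(a)-23*np.sin(a)-16,s*np.sin(a)+23*np.cos(a)+18.9,32.4])
print('first from now in new axes',(RP.inv().apply(J(*T(87))-p)/10).round(2))
ths=[87,80,75,70,65,60,55,50,45,40,35,30,25,20,15,11,8,5,3,1,0]
for a,b in zip(ths,ths[1:]): print(b,(RP.inv().apply(J(*T(b))-J(*T(a)))/10).round(2),J(*T(b)).round(0))
print(J(*T(87)))
E
```

```text
turn [-0.544 -0.153  0.541]
first from now in new axes [-6.69  3.09 13.89]
80 [ 1.28 -0.12 -0.07] [490. -19.  32.]
75 [ 0.92 -0.   -0.  ] [499. -21.  32.]
70 [0.92 0.07 0.04] [508. -23.  32.]
65 [0.91 0.13 0.08] [516. -26.  32.]
60 [0.89 0.2  0.13] [525. -30.  32.]
55 [0.87 0.27 0.17] [533. -34.  32.]
50 [0.84 0.33 0.21] [541. -39.  32.]
45 [0.8  0.39 0.24] [548. -45.  32.]
40 [0.75 0.45 0.28] [554. -51.  32.]
35 [0.71 0.5  0.31] [560. -58.  32.]
30 [0.65 0.55 0.34] [566. -66.  32.]
25 [0.59 0.6  0.37] [571. -74.  32.]
20 [0.53 0.64 0.4 ] [575. -82.  32.]
15 [0.46 0.68 0.42] [578. -91.  32.]
11 [0.32 0.56 0.35] [580. -98.  32.]
8 [0.21 0.43 0.27] [ 581. -103.   32.]
5 [0.18 0.44 0.28] [ 582. -108.   32.]
3 [0.11 0.3  0.19] [ 583. -112.   32.]
1 [0.09 0.3  0.19] [ 583. -116.   32.]
0 [0.04 0.15 0.1 ] [ 583. -118.   32.]
[476.84999289 -18.82307063  32.4       ]
```

>>> step_arm --plan '[-0.9,0,0,-0.078,-0.022,0.077,-0.9,0,0,-0.078,-0.022,0.077,-0.9,0,0,-0.078,-0.022,0.077,0,0,0,-0.078,-0.022,0.077,0,0,0,-0.078,-0.022,0.077]'

```text
time_s: 7.9
ee_pos: [532.2, 60.7, 134.2]
ee_rot: [156.7, 1.9, -0.0]
force: [0.3, 0.3, -0.2]
gripper_width: 0.4
gripper_force: 0.0
```

>>> step_arm --plan '[0,0,0,-0.078,-0.022,0.077,0,0,0,-0.076,-0.021,0.079,0,0,0,0,0,0,0,0,0,0,0,0]'

```text
time_s: 8.23
ee_pos: [533.1, 61.5, 133.2]
ee_rot: [148.0, 0.1, -8.7]
force: [0.3, -1.0, -0.2]
gripper_width: 0.3
gripper_force: 0.0
```

```bash
python3 - <<'E'
from h import *
RP=R.from_euler('xyz',[148,0,YJ],degrees=True)
need([476.8,-18.8,32.4],RP); st=sensors.state(); print(st['qpos'])
E
```

```text
shift cm [-4.33  2.1  13.21] turn rad [ 0.    -0.     0.004]
[ 21.26200885  27.80785597  96.85240951 -28.37514462  74.74634515
 132.26111512]
```

>>> step_arm --plan '[-1.1,0.5,2,0,0,0,-1.1,0.6,3,0,0,0,-1.1,0.5,3,0,0,0,-1.0,0.5,3,0,0,0,0,0,1.5,0,0,0]'

```text
time_s: 8.65
ee_pos: [473.4, -18.3, 38.8]
ee_rot: [147.9, 0.3, -9.0]
force: [-0.7, -0.1, 0.1]
gripper_width: 0.3
gripper_force: 0.0
```

>>> step_arm --plan '[0,0,0.5,0,0,0,0,0,0,0,0,0,0,0,0,0,0,0]'

```text
time_s: 8.9
ee_pos: [479.0, -18.0, 36.7]
ee_rot: [148.1, -0.2, -8.9]
force: [0.1, 0.5, 0.3]
gripper_width: 0.5
gripper_force: 0.0
```

```bash
python3 - <<'E'
from h import *
RP=R.from_euler('xyz',[148,0,YJ],degrees=True)
need([476.8,-18.8,32.4],RP); st=sensors.state(); print(st['qpos'],st['ee_pos'])
s=viewer.grab_frame('scene');show(s,'s5.png',250,150,130,97,6)
E
```

```text
shift cm [-0.21 -0.13  0.42] turn rad [-0.002 -0.004 -0.002]
[ 15.3290744   29.49270589 112.8914715  -35.12496815  57.1802592
 138.80440114] [479.0005014  -18.04294325  36.67221204]
```

View pics/s5.png

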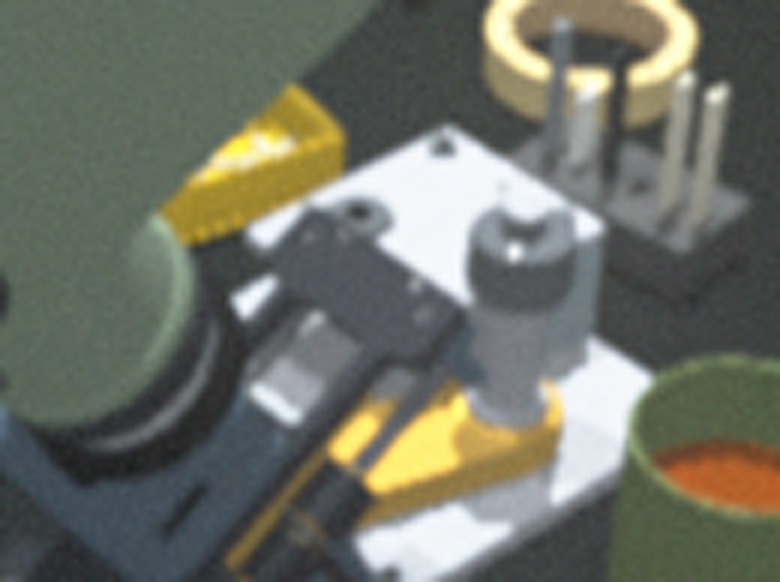

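The leaning gripper is left of the coupon and clear of the nut at (520,250) and the mug. Its tip is hidden behind the body. Next it goes down a little and starts the arc.

>>> step_arm --plan '[0,-0.1,0.35,0,0,0,0.6,-0.05,0,0,0,0,0.4,-0.07,-0.07,0,0,0,0,0,0,0,0,0,0,0,0,0,0,0]'

```text
time_s: 9.37
ee_pos: [488.8, -18.9, 32.7]
ee_rot: [148.0, -0.2, -8.9]
force: [-0.1, 0.6, -0.0]
gripper_width: 0.5
gripper_force: 0.0
```

```bash
python3 - <<'E'
from h import *
RP=R.from_euler('xyz',[148,0,YJ],degrees=True)
need([490,-19,32.8],RP)
E
```

```text
shift cm [ 0.12  0.   -0.01] turn rad [-0.001 -0.003 -0.001]
```

Good. I'll push along the arc to about 45° and check.

>>> step_arm --plan '[0.52,0,0,0,0,0,0.52,0,0,0,0,0,0.46,0.03,0.02,0,0,0,0.46,0.04,0.02,0,0,0,0.45,0.06,0.04,0,0,0]'

```text
time_s: 9.78
ee_pos: [511.7, -24.3, 32.6]
ee_rot: [148.0, -0.1, -8.9]
force: [-1.9, 2.4, 1.3]
gripper_width: 0.6
gripper_force: 1.6
```

>>> step_arm --plan '[0.46,0.07,0.04,0,0,0,0.89,0.2,0.13,0,0,0,0.87,0.27,0.17,0,0,0,0.84,0.33,0.21,0,0,0,0.8,0.39,0.24,0,0,0]'

```text
time_s: 10.2
ee_pos: [548.9, -45.5, 32.7]
ee_rot: [148.0, -0.2, -8.9]
force: [-1.6, 2.7, 0.9]
gripper_width: -0.3
gripper_force: 1.1
```

```bash
python3 - <<'E'
from h import *
RP=R.from_euler('xyz',[148,0,YJ],degrees=True)
need([548,-45,32.6],RP)
for n in('scene','top'):
  f=viewer.grab_frame(n)
  for d in viewer.pinpoint('coupon_mark',f)[:2]:
    p=QJ.inv().apply(atz(f,d['location'],30)-O);print(n,round(d['score'],2),p.round(1),np.degrees(np.arctan2(p[1],p[0])).round(1),np.hypot(*p[:2]).round(1))
E
```

```text
shift cm [-0.1  -0.03 -0.01] turn rad [-0.001 -0.004 -0.001]
scene 0.6 [62.  65.4 30. ] 46.6 90.1
scene 0.22 [ -4.5 248.6  30. ] 91.0 248.7
top 0.64 [90.1 -3.8 30. ] -2.4 90.2
top 0.57 [61.  67.7 30. ] 48.0 91.2
```

>>> step_arm --plan '[0.75,0.45,0.28,0,0,0,0.71,0.5,0.31,0,0,0,0.65,0.55,0.34,0,0,0,0.59,0.6,0.37,0,0,0,0.53,0.64,0.4,0,0,0]'

```text
time_s: 10.82
ee_pos: [575.5, -82.6, 32.9]
ee_rot: [148.0, -0.2, -8.9]
force: [0.5, 0.8, -0.4]
gripper_width: 0.6
gripper_force: 0.8
```

>>> step_arm --plan '[0.46,0.68,0.42,0,0,0,0.32,0.56,0.35,0,0,0,0.21,0.43,0.27,0,0,0,0,0,0,0,0,0]'

```text
time_s: 11.15
ee_pos: [581.4, -104.3, 33.3]
ee_rot: [148.0, -0.2, -8.9]
force: [-0.0, -0.8, -0.1]
gripper_width: 0.5
gripper_force: 0.0
```

```bash
python3 - <<'E'
from h import *
RP=R.from_euler('xyz',[148,0,YJ],degrees=True)
need([583,-118,32.5],RP)
for n in('scene','top'):
  f=viewer.grab_frame(n)
  for d in viewer.pinpoint('coupon_mark',f)[:2]+viewer.pinpoint('bush_point',f)[:1]:
    p=QJ.inv().apply(atz(f,d['location'],30)-O);print(n,round(d['score'],2),p.round(1),np.degrees(np.arctan2(p[1],p[0])).round(1),np.hypot(*p[:2]).round(1))
show(f,'t6.png',270,170,100,75,8)
E
```

```text
shift cm [0.37 1.08 0.77] turn rad [ 0.001 -0.002 -0.002]
scene 0.78 [86.2 16.  30. ] 10.5 87.7
scene 0.93 [92.8  7.6 30. ] 4.7 93.2
top 0.34 [89. -2. 30.] -1.3 89.0
top 0.63 [90.  -5.6 30. ] -3.6 90.1
```

View pics/t6.png

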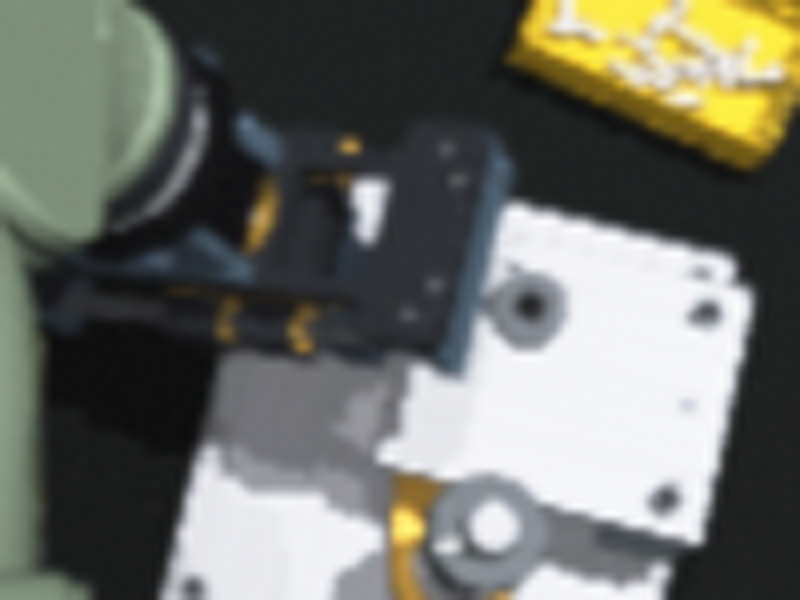

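The coupon is almost home under the plate, visible beside the nut at (410,520), and the gripper body clears the nut. From here I go slowly and watch the force.

>>> step_arm --plan '[0.1,0.25,0.16,0,0,0,0.08,0.25,0.16,0,0,0,0.05,0.2,0.13,0,0,0,0.05,0.17,0.11,0,0,0,0,0,0,0,0,0]'

```text
time_s: 11.87
ee_pos: [583.1, -113.7, 33.0]
ee_rot: [148.0, -0.2, -8.9]
force: [1.6, 1.6, 0.5]
gripper_width: 0.2
gripper_force: 0.8
```

>>> step_arm --plan '[0,0.13,0.08,0,0,0,0,0,0,0,0,0]'

```text
time_s: 12.03
ee_pos: [582.8, -115.0, 33.0]
ee_rot: [148.0, -0.2, -8.8]
force: [1.7, 2.7, -0.1]
gripper_width: 0.1
gripper_force: 1.1
```

>>> step_arm --plan '[0,0.13,0.08,0,0,0,0,0,0,0,0,0]'

```text
time_s: 12.2
ee_pos: [582.3, -116.6, 33.0]
ee_rot: [148.0, -0.2, -8.9]
force: [1.4, 2.2, 0.7]
gripper_width: 0.4
gripper_force: 1.3
```

>>> step_arm --plan '[0,0.1,0.06,0,0,0,0,0,0,0,0,0]'

```text
time_s: 12.37
ee_pos: [581.9, -117.8, 33.0]
ee_rot: [148.0, -0.2, -8.9]
force: [2.2, 2.2, 0.3]
gripper_width: 0.9
gripper_force: 1.4
```

>>> step_arm --plan '[0,0.1,0.06,0,0,0,0,0,0,0,0,0]'

```text
time_s: 12.53
ee_pos: [581.6, -118.9, 33.0]
ee_rot: [148.0, -0.2, -8.9]
force: [2.6, 2.8, 0.7]
gripper_width: 0.3
gripper_force: 1.4
```

>>> step_arm --plan '[0,0.08,0.05,0,0,0,0,0,0,0,0,0]'

```text
time_s: 12.7
ee_pos: [581.5, -119.9, 33.0]
ee_rot: [148.0, -0.2, -8.9]
force: [1.7, 2.4, -0.0]
gripper_width: 0.6
gripper_force: 1.4
```

>>> step_arm --plan '[0,0.1,0.06,0,0,0,0,0,0,0,0,0]'

```text
time_s: 12.87
ee_pos: [581.2, -121.1, 33.0]
ee_rot: [148.0, -0.2, -8.9]
force: [1.4, 2.2, 0.0]
gripper_width: 0.6
gripper_force: 1.4
```

>>> step_arm --plan '[0,0.1,0.06,0,0,0,0,0,0,0,0,0]'

```text
time_s: 13.03
ee_pos: [581.1, -122.2, 33.0]
ee_rot: [148.0, -0.2, -8.9]
force: [3.0, 1.9, -0.3]
gripper_width: 0.6
gripper_force: 1.4
```

```bash
python3 - <<'E'
from h import *
p,r=pose();print(p,QJ.inv().apply(p-O),sensors.state()['force'])
f=viewer.grab_frame('scene')
for d in viewer.pinpoint('coupon_mark',f)[:2]+viewer.pinpoint('bush_point',f)[:1]+viewer.pinpoint('plate_edge',f)[:1]:
    p=QJ.inv().apply(atz(f,d['location'],30)-O);print(round(d['score'],2),np.round(d['location'],1),p.round(1))
print('pred bush',proj(f,J(88,0,30)))
E
```

```text
[ 581.11756406 -122.16041182   32.96493008] [85.42165979 37.00069955 32.96493008] [ 2.98772456  1.9088159  -0.2890816 ]
0.72 [308.9 199.2] [86.4  1.2 30. ]
0.89 [307.7 197.9] [92.2 -0.1 30. ]
0.91 [307.5 197.4] [94.  -1.1 30. ]
pred bush [308.80357446 198.70473672]
```

>>> step_arm --plan '[0,0.08,0.05,0,0,0,0,0,0,0,0,0]'

```text
time_s: 13.4
ee_pos: [581.0, -122.5, 33.0]
ee_rot: [148.1, -0.2, -8.9]
force: [2.0, 4.4, 1.1]
gripper_width: 0.7
gripper_force: 2.6
```

>>> step_arm --plan '[0,0.08,0.05,0,0,0,0,0,0,0,0,0]'

```text
time_s: 13.57
ee_pos: [581.0, -122.6, 33.0]
ee_rot: [148.2, -0.2, -8.9]
force: [2.4, 7.1, 3.1]
gripper_width: 0.2
gripper_force: 4.2
```

>>> step_arm --plan '[0,0.08,0.05,0,0,0,0,0,0,0,0,0]'

```text
time_s: 13.73
ee_pos: [581.0, -122.7, 33.0]
ee_rot: [148.2, -0.3, -8.9]
force: [1.6, 10.9, 4.3]
gripper_width: 0.6
gripper_force: 5.9
```

The coupon bears on the stop pin: the force rises and the motion stops. Now I back out and raise the tool to vertical.

>>> step_arm --plan '[0,-0.4,-0.25,0,0,0,0,-1.0,-0.62,0,0,0,0,-1.5,-0.94,0,0,0,0,-1.0,-0.62,0,0,0,0,0,-3,0,0,0]'

```text
time_s: 14.15
ee_pos: [586.4, -63.6, 54.4]
ee_rot: [147.8, 0.5, -8.9]
force: [0.3, -0.2, -1.0]
gripper_width: 0.5
gripper_force: 0.0
```

>>> step_arm --plan '[0,0,-4,0,0,0,0,0,-4,0,0,0,0,0,-4,0,0,0,0,0,-2,0.112,0,0,0,0,0,0.112,0,0]' --hand 7

```text
time_s: 14.57
ee_pos: [603.9, 14.3, 181.0]
ee_rot: [161.2, -0.5, -8.5]
force: [0.8, -0.7, -0.3]
gripper_width: 31.0
gripper_force: 0.0
```

>>> step_arm --plan '[0,0,0,0.112,0,0,0,0,0,0.112,0,0,0,0,0,0.111,0,0,0,0,0,0,0,0,0,0,0,0,0,0]'

```text
time_s: 14.98
ee_pos: [600.4, 8.3, 177.0]
ee_rot: [179.9, -0.1, -9.0]
force: [0.7, 0.0, -0.4]
gripper_width: 64.2
gripper_force: 0.0
```

```bash
python3 - <<'E'
from h import *
need([491.5,-146,180],R.from_euler('xyz',[180,0,YJ],degrees=True)); st=sensors.state();print(st['qpos'],st['ee_pos'],st['time_s'])
f=viewer.grab_frame('scene');g=viewer.grab_frame('top')
for h in(f,g):
  for n,z in(('coupon_mark',30),('coupon',12),('nut_grip',103),('bush_point',30),('stop_pin',34)):
    for d in viewer.pinpoint(n,h)[:2]:
      p=QJ.inv().apply(atz(h,d['location'],z)-O);print(n,round(d['score'],2),np.round(d['location'],1),p.round(1))
a=f['img'][160:260,250:380];b=g['img'][170:270,280:380]
b=cv2.resize(b,(400,400),interpolation=2);a=cv2.resize(a,(400,308),interpolation=2);a=np.vstack([a,np.zeros((92,400,3),np.uint8)])
cv2.imwrite('pics/both.png',cv2.cvtColor(np.hstack([a,b]),cv2.COLOR_RGB2BGR))
E
```

```text
shift cm [-8.33 16.95 -0.29] turn rad [ 0.001 -0.001 -0.002]
[-2.67066712e-01  2.25639856e+01  9.07477362e+01 -7.64521045e-02
  6.66448510e+01  9.87930609e+01] [600.35756346   8.30767794 176.97335174] 14.9833
coupon_mark 0.71 [309.4 200.6] [81.4  4.1 30. ]
coupon 0.94 [332.2 222.2] [ 1.5  3.1 12. ]
nut_grip 0.26 [307.5 201.7] [ 14.   75.8 103. ]
bush_point 0.85 [307.2 195.9] [99.  -4.7 30. ]
stop_pin 0.95 [317.1 192.3] [ 90.3 -30.1  34. ]
coupon_mark 0.16 [336.  209.6] [93.9 -4.2 30. ]
coupon 0.57 [324.2 239.4] [ 3.6  7.9 12. ]
nut_grip 0.46 [332.  238.5] [ -3.8  -5.  103. ]
bush_point 0.65 [337.3 211. ] [90.8 -8.7 30. ]
stop_pin 0.97 [341.8 210.8] [ 93.6 -20.8  34. ]
```

View pics/both.png

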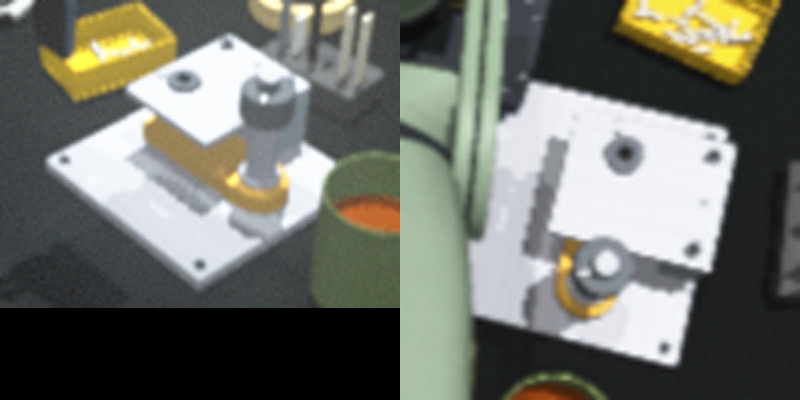

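Both views show the coupon lying in line under the bush plate, with the nut clear at crop (265,90) and (606,261). I'll check how parallel it is from the brass lower edge, and the stud position.

```bash
python3 - <<'E'
from h import *
f=viewer.grab_frame('scene');g=viewer.grab_frame('top')
hs=cv2.cvtColor(f['img'],cv2.COLOR_RGB2HSV)
m=((hs[...,0]>8)&(hs[...,0]<32)&(hs[...,1]>110))
for c in range(298,330,3):
    r=np.where(m[190:232,c])[0]
    if len(r): p=QJ.inv().apply(atz(f,[c,190+r.max()+.5],12)-O);print(c,190+r.max(),p.round(1)[:2])
gr=cv2.cvtColor(g['img'],cv2.COLOR_RGB2GRAY)[225:245,320:345]
_,b=cv2.threshold(gr,0,255,cv2.THRESH_OTSU)
for z,px in((126,(331.5,235.3)),): print('stud',atz(g,px,z).round(1))
for P in((0,0,126),(0,0,114),(0,0,90)): print(P,proj(g,J(*P)).round(1),proj(f,J(*P)).round(1))
gs=cv2.resize(g['img'][222:252,318:348],None,fx=8,fy=8,interpolation=2)
C=cv2.HoughCircles(cv2.cvtColor(gs,cv2.COLOR_RGB2GRAY),cv2.HOUGH_GRADIENT,1.2,60,param1=80,param2=15,minRadius=45,maxRadius=80)
if C is not None:
    for c in C[0][:3]: q=(c[:2]+.5)/8-.5+[318,222];print(q,c[2]/8,'nut top',atz(g,q,115).round(1))
E
```

```text
298 204 [104.6  20.4]
301 206 [93.9 20. ]
304 206 [89.1 14.3]
307 210 [72.6 19.2]
310 212 [62.2 18.9]
313 211 [60.3 10.6]
316 214 [47.2 12.9]
319 219 [28.9 20.3]
322 220 [21.6 17.4]
325 224 [ 6.5 22.1]
328 225 [-0.6 19.2]
stud [ 491.2 -145.2  126. ]
(0, 0, 126) [331.6 235.4] [337.3 183. ]
(0, 0, 114) [331.  236.1] [336.9 187.4]
(0, 0, 90) [329.9 237.4] [336.1 195.9]
[330.38750076 236.48750019] 7.7250004 nut top [ 489.6 -143.8  115. ]
```

The edge profile stays constant along x, so the coupon is parallel and home. Now I move over the nut and wind the wrist back so there's room to turn it.

>>> step_arm --plan '[-1.69,3.37,0,0,0,0,-1.69,3.37,0,0,0,0,-1.69,3.37,0,0,0,0,-1.69,3.37,0,0,0,0,-1.69,3.37,0,0,0,0]'

```text
time_s: 16.1
ee_pos: [490.6, -145.0, 176.9]
ee_rot: [-180.0, -0.2, -8.8]
force: [0.7, 0.1, 0.4]
gripper_width: 69.7
gripper_force: 0.0
```

>>> step_arm --plan '[0,0,0,0,0,-0.12,0,0,0,0,0,-0.12,0,0,0,0,0,-0.12,0,0,0,0,0,-0.12,0,0,0,0,0,-0.12]'

```text
time_s: 16.52
ee_pos: [491.7, -144.1, 176.9]
ee_rot: [179.9, -0.2, 25.8]
force: [-0.3, -0.1, -0.5]
gripper_width: 70.0
gripper_force: 0.0
```

>>> step_arm --plan '[0,0,0,0,0,-0.12,0,0,0,0,0,-0.12,0,0,0,0,0,-0.12,0,0,0,0,0,-0.12,0,0,0,0,0,-0.12]'

```text
time_s: 16.93
ee_pos: [491.7, -143.9, 176.9]
ee_rot: [179.9, -0.1, 60.2]
force: [0.2, -0.6, 0.3]
gripper_width: 69.9
gripper_force: 0.0
```

>>> step_arm --plan '[0,0,0,0,0,-0.12,0,0,0,0,0,-0.12,0,0,0,0,0,-0.12,0,0,0,0,0,-0.12,0,0,0,0,0,-0.12]'

```text
time_s: 17.35
ee_pos: [491.8, -143.9, 176.9]
ee_rot: [179.8, 0.0, 94.6]
force: [-0.1, -0.1, -0.7]
gripper_width: 69.7
gripper_force: 0.0
```

>>> step_arm --plan '[0,0,0,0,0,-0.12,0,0,0,0,0,-0.12,0,0,0,0,0,-0.12,0,0,0,0,0,-0.12,0,0,0,0,0,-0.12]'

```text
time_s: 17.77
ee_pos: [491.8, -143.9, 176.9]
ee_rot: [179.9, 0.1, 129.0]
force: [0.7, 0.1, -0.4]
gripper_width: 69.9
gripper_force: 0.0
```

>>> step_arm --plan '[0,0,0,0,0,-0.12,0,0,0,0,0,-0.12,0,0,0,0,0,-0.12,0,0,0,0,0,0,0,0,0,0,0,0]'

```text
time_s: 18.18
ee_pos: [491.8, -143.9, 176.8]
ee_rot: [179.9, 0.1, 149.1]
force: [-0.0, 0.1, -0.2]
gripper_width: 69.8
gripper_force: 0.0
```

```bash
python3 - <<'E'
from h import *
need([490.5,-145,106],R.from_euler('xyz',[180,0,149],degrees=True)); st=sensors.state();print(st['qpos'],st['ee_pos'],st['ee_rot'])
E
```

```text
shift cm [ 0.07 -0.17  7.08] turn rad [0.002 0.002 0.001]
[-1.76393055e+01  1.49183187e+01  1.02384112e+02  7.63080043e-02
  6.25355313e+01 -7.67530784e+01] [ 491.76568585 -143.90240835  176.82694563] [1.79896871e+02 1.42168333e-01 1.49078547e+02]
```

>>> step_arm --plan '[0,-0.16,1.5,0,0,0,0,0,2,0,0,0,0,0,2,0,0,0,0,0,1.1,0,0,0,0,0,0.5,0,0,0]'

```text
time_s: 18.6
ee_pos: [490.1, -144.9, 104.1]
ee_rot: [179.9, -0.0, 149.1]
force: [-0.4, 0.1, 0.2]
gripper_width: 69.9
gripper_force: 0.0
```

>>> step_arm --plan '[0,0,0,0,0,0,0,0,0,0,0,0]'

```text
time_s: 18.77
ee_pos: [491.6, -145.4, 106.1]
ee_rot: [179.9, 0.2, 149.2]
force: [0.3, 0.6, -0.0]
gripper_width: 69.9
gripper_force: 0.0
```

>>> step_arm --plan '[0,0,0,0,0,0,0,0,0,0,0,0,0,0,0,0,0,0,0,0,0,0,0,0,0,0,0,0,0,0]' --hand 3 --newtons 20

```text
time_s: 19.18
ee_pos: [491.5, -145.1, 106.2]
ee_rot: [179.9, 0.2, 149.2]
force: [2.1, 4.2, 3.1]
gripper_width: 39.5
gripper_force: 14.7
```

Gripped at 40 mm. Now I turn it clockwise, which is + about tool z.

>>> step_arm --plan '[0,0,0.008,0,0,0.1,0,0,0.008,0,0,0.1,0,0,0.008,0,0,0.1,0,0,0.008,0,0,0.1,0,0,0.008,0,0,0.1]'

```text
time_s: 19.6
ee_pos: [491.4, -145.0, 105.9]
ee_rot: [179.8, 0.1, 120.3]
force: [0.2, 0.3, 1.9]
gripper_width: 39.4
gripper_force: 20.0
```

```bash
python3 - <<'E'
from h import *
st=sensors.state();print(st['qpos'][5],st['ee_rot'],st['force'],st['torque'],st['effort'][5],st['gripper_force'])
E
```

```text
-48.18504716716102 [1.79810870e+02 8.71787933e-02 1.20340310e+02] [0.17848365 0.34553922 1.87925458] [ 0.12457109 -0.02379761  0.08213933] -0.9186248481273651 19.994845390319824
```

>>> step_arm --plan '[0,0,0.008,0,0,0.1,0,0,0.008,0,0,0.1,0,0,0.008,0,0,0.1,0,0,0.008,0,0,0.1,0,0,0.008,0,0,0.1]'

```text
time_s: 20.02
ee_pos: [491.2, -145.0, 105.5]
ee_rot: [179.8, -0.0, 91.7]
force: [-1.0, -0.0, 2.9]
gripper_width: 39.6
gripper_force: 20.0
```

```bash
python3 - <<'E'
from h import *
st=sensors.state();print(st['qpos'][5],st['ee_rot'],st['force'],st['torque'],st['effort'][5],st['gripper_force'])
E
```

```text
-19.537368372514596 [ 1.79815973e+02 -2.07619851e-02  9.16907763e+01] [-1.00939011e+00 -2.18139347e-03  2.94005986e+00] [0.16816555 0.15795058 0.02649395] -0.9186184778809547 19.99507784843445
```

>>> step_arm --plan '[0,0,0.008,0,0,0.1,0,0,0.008,0,0,0.1,0,0,0.008,0,0,0.1,0,0,0.008,0,0,0.1,0,0,0.008,0,0,0.1]'

```text
time_s: 20.43
ee_pos: [491.1, -144.9, 105.2]
ee_rot: [179.9, -0.1, 63.0]
force: [-0.8, 0.6, 4.0]
gripper_width: 39.5
gripper_force: 20.0
```

```bash
python3 - <<'E'
from h import *
st=sensors.state();print(st['qpos'][5],st['ee_rot'],st['force'],st['torque'],st['effort'][5],st['gripper_force'])
E
```

```text
9.11110592418841 [ 1.79869557e+02 -1.14726547e-01  6.30359683e+01] [-0.80959634  0.63598612  4.02635052] [0.28744217 0.26588571 0.03476779] -0.9158790484070778 19.995158314704895
```

>>> step_arm --plan '[0,0,0.006,0,0,0.08,0,0,0.006,0,0,0.08,0,0,0.006,0,0,0.08,0,0,0,0,0,0]'

```text
time_s: 20.77
ee_pos: [491.1, -144.8, 105.1]
ee_rot: [179.9, -0.2, 49.4]
force: [-1.7, 1.3, 4.0]
gripper_width: 39.5
gripper_force: 20.0
```

```bash
cat > q.py <<'E'
from h import *
st=sensors.state();print(st['qpos'][5].round(2),np.round(st['torque'],3),st['effort'][5].round(3))
E
python3 q.py
```

```text
22.74 [ 0.371  0.344 -0.083] 0.373
```

>>> step_arm --plan '[0,0,0.006,0,0,0.08,0,0,0.006,0,0,0.08,0,0,0.006,0,0,0.08,0,0,0,0,0,0]'

```text
time_s: 21.1
ee_pos: [491.1, -144.7, 105.1]
ee_rot: [179.9, -0.2, 35.6]
force: [-1.9, 1.2, 5.8]
gripper_width: 39.8
gripper_force: 20.0
```

```bash
python3 q.py
```

```text
36.49 [ 0.399  0.378 -0.102] 0.362
```

>>> step_arm --plan '[0,0,0.006,0,0,0.08,0,0,0.006,0,0,0.08,0,0,0.006,0,0,0.08,0,0,0,0,0,0]'

```text
time_s: 21.43
ee_pos: [490.9, -144.9, 105.1]
ee_rot: [180.0, -0.2, 22.0]
force: [-2.2, 1.5, 6.8]
gripper_width: 39.6
gripper_force: 20.0
```

```bash
python3 q.py
```

```text
50.18 [0.289 0.414 0.174] 0.723
```

>>> step_arm --plan '[0,0,0.003,0,0,0.08,0,0,0.003,0,0,0.08,0,0,0,0,0,0]'

```text
time_s: 21.68
ee_pos: [490.7, -144.8, 104.9]
ee_rot: [180.0, -0.1, 12.8]
force: [-3.1, 1.1, 7.3]
gripper_width: 39.5
gripper_force: 20.0
```

```bash
python3 q.py
```

```text
59.35 [0.313 0.465 0.238] 0.743
```

>>> step_arm --plan '[0,0,0.003,0,0,0.08,0,0,0.003,0,0,0.08,0,0,0,0,0,0]'

```text
time_s: 21.93
ee_pos: [490.9, -144.7, 104.8]
ee_rot: [-180.0, -0.2, 3.7]
force: [-1.8, 1.5, 5.6]
gripper_width: 39.9
gripper_force: 20.0
```

```bash
python3 q.py
```

```text
68.51 [0.428 0.371 0.192] 0.758
```

>>> step_arm --plan '[0,0,0,0,0,0,0,0,0,0,0,0.06,0,0,0,0,0,0.06,0,0,0,0,0,0.06,0,0,0,0,0,0]' --newtons 45

```text
time_s: 22.35
ee_pos: [490.6, -144.6, 104.8]
ee_rot: [-180.0, -0.1, -6.5]
force: [-3.7, 2.9, 7.0]
gripper_width: 39.6
gripper_force: 45.0
```

```bash
python3 q.py
```

```text
78.67 [0.579 0.542 0.979] 1.399
```

>>> step_arm --plan '[0,0,0,0,0,0.08,0,0,0,0,0,0.08,0,0,0,0,0,0]'

```text
time_s: 22.6
ee_pos: [490.9, -144.6, 104.9]
ee_rot: [-179.9, -0.1, -15.7]
force: [-2.9, 2.0, 7.7]
gripper_width: 38.9
gripper_force: 45.0
```

```bash
python3 q.py
```

```text
87.89 [0.603 0.417 0.928] 1.436
```

The torque plateaus at about 0.95 N·m, so the nut is at its hard stop. Now I release and lift off.

>>> step_arm --plan '[0,0,0,0,0,0,0,0,0,0,0,0,0,0,0,0,0,0,0,0,0,0,0,0,0,0,0,0,0,0]' --hand 7

```text
time_s: 23.02
ee_pos: [491.1, -145.3, 103.7]
ee_rot: [-179.9, -0.1, -15.8]
force: [-0.8, -0.4, -0.1]
gripper_width: 68.4
gripper_force: 0.0
```

>>> step_arm --plan '[0,0,-1,0,0,0,0,0,-2,0,0,0,0,0,-3,0,0,0,0,0,-3,0,0,0,0,0,-2,0,0,0]'

```text
time_s: 23.43
ee_pos: [491.7, -145.6, 217.4]
ee_rot: [-179.9, -0.4, -15.8]
force: [1.1, 0.3, 0.1]
gripper_width: 69.8
gripper_force: 0.0
```

>>> step_arm --plan '[0,0,0,0,0,0,0,0,0,0,0,0,0,0,0,0,0,0,0,0,0,0,0,0]'

```text
time_s: 23.77
ee_pos: [490.0, -145.0, 212.6]
ee_rot: [-179.9, 0.0, -15.8]
force: [0.1, 0.3, -0.2]
gripper_width: 70.0
gripper_force: 0.0
```

```bash
python3 - <<'E'
from h import *
f=viewer.grab_frame('scene')
hs=cv2.cvtColor(f['img'],cv2.COLOR_RGB2HSV)
m=((hs[...,0]>8)&(hs[...,0]<32)&(hs[...,1]>110))
for c in range(298,330,3):
    r=np.where(m[190:232,c])[0]
    if len(r): p=QJ.inv().apply(atz(f,[c,190+r.max()+.5],12)-O);print(c,190+r.max(),p.round(1)[:2])
for d in viewer.pinpoint('hexkey',f)[:3]: print(d['score'],d['location'],atz(f,d['location'],0).round())
print(sensors.state()['time_s'])
E
```

```text
298 203 [107.7  17.7]
301 205 [96.8 17.4]
310 206 [79.5  2.9]
319 215 [39.8  9.9]
322 219 [24.3 14.8]
325 223 [ 9.1 19.5]
328 225 [-0.6 19.2]
0.88 [267.6, 331.0] [406. 179.  -0.]
0.79 [250.0, 268.8] [543.  87.   0.]
0.58 [331.2, 285.7] [383.  10.   0.]
23.8667
```

>>> step_arm --plan '[1.6,-3.6,0,0,0,0,1.6,-3.6,0,0,0,0,1.6,-3.6,0,0,0,0,1.6,-3.6,0,0,0,0,0,0,0,0,0,0]'

```text
time_s: 24.28
ee_pos: [595.2, -19.0, 212.8]
ee_rot: [-179.8, -0.2, -15.5]
force: [0.4, -0.2, -0.0]
gripper_width: 69.6
gripper_force: 0.0
```

```bash
python3 - <<'E'
from h import *
f=viewer.grab_frame('scene')
hs=cv2.cvtColor(f['img'],cv2.COLOR_RGB2HSV)
m=((hs[...,0]>8)&(hs[...,0]<32)&(hs[...,1]>90))
for c in range(298,330,3):
    r=np.where(m[190:232,c])[0]
    if len(r): p=QJ.inv().apply(atz(f,[c,190+r.max()+.5],12)-O);print(c,190+r.max(),p.round(1)[:2])
for n in('coupon_mark','bush_point'):
  for d in viewer.pinpoint(n,f)[:2]: print(n,d)
E
```

```text
298 204 [104.6  20.4]
301 207 [90.9 22.7]
304 209 [80.3 22.3]
307 211 [69.8 21.9]
310 213 [59.4 21.5]
313 215 [49.1 21.1]
316 218 [36.2 23.3]
319 220 [26.2 22.9]
322 222 [16.3 22.5]
325 224 [ 6.5 22.1]
328 226 [-3.2 21.7]
coupon_mark {'location': [308.9, 197.7], 'score': 0.92}
coupon_mark {'location': [372.9, 253.2], 'score': 0.53}
bush_point {'location': [305.4, 197.5], 'score': 0.71}
```

With the shadow gone, the edge is straight at y ≈ 22.5, parallel and home.

```bash
python3 -c "
from workcell import env
print(env.job_done())"
```

```text
the job is handed in; nothing more can be done
None
```

I handed the job in at about 24 s of the 67 s allowed: the hex key is flat on the bare worktop, the coupon is home against the stop pin and the nut is screwed down to its hard stop. The hand-in returned no verdict, so these rest on my own force and camera readings.

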